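# Put the hardware tray away in its bay

## Robot

A 7-joint arm with a two-finger parallel gripper is mounted at the origin on the work surface. World frame = base frame: x ahead of the robot, y to its left, z up, the work surface at z = 0. Lengths are in m, angles in rad, forces in N, time in s.
With the tool pointing down it reaches from about 0.35 to 0.9 m from the base axis. Payload 8.1 kg.
Tool frame: the origin (TCP) lies midway between the tips of the shut fingers; the grasp point (between the pads) lies 19 mm behind it; z points along the fingers, x is the direction in which the jaws open and shut, and the axes are right-handed (so a half turn about z gives the same grasp; the last joint's range is limited). The gripper opens to 85 mm and grips with 20 to 120 N. Pads are 22 mm wide; open, the fingers measure 114 mm over their backs; the gripper's body (76 mm by 85 mm) begins 54 mm behind the grasp point. The pads swing forward as they close: fully open they stand 13 mm farther back than shut.
Start: joints at [-1.316, 0.434, 0.025, 1.573, -0.012, 1.134, -0.075], TCP at [0.219, 0.585, 0.231] pointing down, gripper open.
Joint ranges: [-2.62, 2.62], [-0.44, 2.09], [-1.27, 1.32], [0.08, 2.57], [-1.32, 4.46], [0.12, 2], [-2.74, 2.74]. Speed limits (rad/s): [2.22, 2.22, 3.01, 3.01, 3.14, 3.14, 3.14].

## Interface

Orientations are given as a rotation vector (axis times angle).
In Python, from cell import telemetry, vision, order gives the robot as it stands. The module is installed in compiled form; this text tells all that it offers.
- The arm moves only by the tool carry_out, never from a script. Its argument "plan" is one flat list of numbers, 7 for each row, row after row: the shift along the tool's x, y, z in cm, then the turn, a rotation vector about the tool's x, y, z in degrees, then the closure, from -1 (fully open) to 1 (shut), so that 0 is half open. In form: [x, y, z, ax, ay, az, jaw, x, y, z, ax, ay, az, jaw, ...]. A call has 1 to 8 rows; each row is the pose to reach, as a shift and turn from the pose commanded when the call began, along the tool's axes at that moment; what a row does not reach only later rows make up. A row lasts 1/12 s, in which the tool goes at most 41.7 mm and 7.16 degrees, less where a joint would pass 70% of its speed; a pose out of reach is approached as far as the arm can. A call with a gripper value outside its range is refused whole. The fingers move at their own pace and stop on an object; "grip_force" is the grip in N (left out, the last holds). Time passes only in rows, so rows that repeat a pose let the fingers close. It gives the time, the measured TCP pose, the force and the opening at its end, in the units of the state.
- telemetry.observe(): the state, without advancing time (a new reading comes with each control period).
- vision.get_image(name): name is "scene" or "top" or "wrist"; returns (picture, depth): 400x640x3 uint8, red, green, blue; 400x640 float32, m along the optical axis (not along the pixel's ray), 0 where there is no reading.
- vision.camera_model(name): a dict with "fx", "fy", "cx", "cy" (pixels), "pose" (4x4, takes a point from camera to world coordinates); the wrist camera has in their place "hand_eye" (4x4, takes a point from camera to tool coordinates, whose origin is the TCP and whose axes are the tool frame's). Camera axes: x right, y down, z forward; pixel columns grow to the right and rows downward; lengths in m; the calibration is good to about 2 mm. A picture is of the moment at which its call begins: read the wrist's pose just before it. camera_model takes no time and is no camera call.
- order.job_done(): hands the job in, once; it reports no verdict.
The state is a dict: "clock": time; "joint_positions": joint angles; "qvel": joint speeds; "joint_torque": joint torques, N m; "tcp_pos": TCP position; "eef_rot": TCP orientation; "contact_force": force on the tool from outside, world axes, zero at the start; "moment": the same for the moment, N m; "gripper_width": opening from 0.0 (shut) to 1.0 (fully open).
Only numpy, scipy, OpenCV 4.12 (cv2) and the standard library are available. Lean on these libraries where they do the work, as an engineer would, in place of code of your own. Each camera call takes 0.05 s, during which the arm holds its last target.

## Task

Stand the small round tin upright in the empty half of the loose steel tray on the bench. Then slide the loaded tray, handle last, into the empty bay of the plywood rack and press it, without ramming, past the sprung balls until it clicks and sits fully home, keeping everything in the tray and leaving the cork block and the screwdriver where they lie.

Things in the scene. Friction and masses are not known exactly. Their poses are not given: they have to be found in the camera images.
- tray: Loose steel tray, 150 long (x), 114 wide (y), walls 28 high, 3 thick, floor 4 thick (mm), ~0.45 kg; slides on the bench, no lifting needed. Origin: centre of underside, z up; +x end goes in first, handle on the -x end. Cross wall at x=0; the +x half is loaded. Four upright round side lugs, radius 6, at x=+-66, reach y=+-61.5, 4 to 24 above the underside.
- tray_empty (a point): Middle of the tray's empty half, on its floor, 4 mm above the tray's underside, at tray x = -37 mm. The space is 70 mm along tray x, 108 mm along tray y.
- tray_handle (a point): Point in the tray's steel handle, at tray x = -110 mm, 38 mm above the underside. The handle is an upright rib 12 mm thick (tray y), 20 mm long (tray x), from 8 to 58 mm above the bench; a strap just as thick, 8 to 18 mm above the bench, joins it to the tray. Same axes as the tray.
- tin: Small round lidded metal tin, 41 mm across and 60 mm high, about 0.12 kg, standing by itself on the bench. Origin: centre of its underside, z up.
- bay: Empty bay of the rack, with a thin mat (looks only, does not hinder). Origin: on the bench where the tray's origin is when home; +x points into the bay, level, z up; tray axes then match. 127 mm wide, 92 mm high, no sill. Back wall 1.5 mm beyond the tray's home.
- bay_mouth (a point): Middle of the bay's mouth, on the bench, at bay x = -78 mm, between rounded wall ends. Same axes as the bay.
- bay_balls (a point): Midway between two sprung steel balls, 12 mm across, one in each side wall, at bay x = 57 mm, 14 mm above the bench; each stands 5 mm into the bay. The tray's leading lugs must be pushed past them: 4 to 12 N (to 25 if fast) from 17 to 9 mm before home, then they spring out behind the lugs and hold the tray.
- rack: Fixed plywood rack 280 mm wide (y), 240 high, front to its -x. Origin: on the bench midway between its two bays (middles at y = +-66.5). From 92 mm up, a drawer unit overhangs the bays to x = -105. With the tray home its handle stands at x = -120 to -100, so a gripper holding or pushing it there must lean back from the rack by 25 to 45 degrees.
- stored_tray: A tray of the same make, already home and fixed in the other bay of the rack. Origin and axes as for the loose tray.
- wood_block: Wooden block 32 x 50 x 30 mm high lying loose in the +x half of the tray. Origin: centre of its underside.
- collet: Dark steel stepped round part, 32 mm across, 34 mm high, standing loose in the +x half of the tray. Origin: centre of its underside.
- cork_block: Bystander: cork sanding block 50 x 90 mm, 30 mm high, lying flat on the bench. Origin: centre of its underside.
- screwdriver: Bystander: wooden-handled screwdriver lying on the bench, about 30 mm high.
Not all that is in view belongs to the job. Several things look just like the tin: the one meant starts nearest to the robot's base. Leave any green look-alike of the tray alone.

How it is judged:
On the way:
1. the tin stands upright in the empty half of the tray, let go, while the tray is still outside the rack (x of tin in the frame of tray between -0.058 and -0.016 m and y of tin in the frame of tray between -0.04 and 0.04 m and z of tin in the frame of tray between 0.001 and 0.009 m and angle between tin's own z axis and vertical below 0.15 rad and contact force between the fingers and tin below 0.05 N and x of tray in the frame of bay below -0.06 m and linear speed of tin below 0.02 m/s), for 0.2 s.
At the end, for the whole second after the job is handed in: Tray home in the empty bay (4 mm along the slide, 5 mm sideways and in height, 0.06 rad), past the balls; tin upright (0.15 rad) on the floor of its handle half, wooden block and collet still in the other half; all released and at rest (x of tray in the frame of bay between -0.004 and 0.004 m and y of tray in the frame of bay between -0.005 and 0.005 m and z of tray in the frame of bay between -0.003 and 0.005 m and angle between the x axis of tray and the x axis of bay, either way round below 0.06 rad and x of tin in the frame of tray between -0.058 and -0.016 m and y of tin in the frame of tray between -0.04 and 0.04 m and z of tin in the frame of tray between 0.001 and 0.009 m and angle between tin's own z axis and vertical below 0.15 rad and x of wood_block in the frame of tray between 0.005 and 0.072 m and y of wood_block in the frame of tray between -0.056 and 0.056 m and z of wood_block in the frame of tray between -0.002 and 0.03 m and x of collet in the frame of tray between 0.005 and 0.072 m and y of collet in the frame of tray between -0.056 and 0.056 m and z of collet in the frame of tray between -0.002 and 0.03 m and contact force between the fingers and tray below 0.05 N and linear speed of each of tray, tin below 0.01 m/s); the robot touches nothing.
It fails at once if the tin is tipped over (angle between tin's own z axis and vertical above 0.6 rad).
It fails at once if a bystander is moved by more than 30 mm (distance of any of cork_block, screwdriver from where it was at the start of the episode above 0.03 m).
It fails at once if the tray is rammed against the rack with more than 60 N (contact force between tray and rack above 60 N).
It also fails if it takes over 56 s, if anything falls off the work surface, if the arm or the gripper's body presses on something with over 40 N, if the wrist force passes 120 N, or if a joint passes its speed limit or range.

## Working session

There is one attempt and no reset: what is moved stays moved. The work goes in short steps, Python scripts to look and compute and a tool call to move; the robot and the scene stay as the last step left them, time stands still between calls to the robot, and variables do not carry over. Pictures are saved under pics/ and viewed, and the job is handed in when it is done.

Besides the shell and the picture viewer there is one more tool, called after "Request:" as name(argument=value, ...) on one line, values as JSON. carry_out: Moves the arm, as the interface text tells. Its arguments: {"type":"object","properties":{"plan":{"type":"array"},"grip_force":{"type":"number"}},"required":["plan"]}

```bash
ls; mkdir -p pics
cat > h.py <<'E'
import numpy as np, cv2
from scipy.spatial.transform import Rotation as R
from cell import telemetry, vision, order
np.set_printoptions(precision=4,suppress=True)
def grab(n,tag):
    s=telemetry.observe()
    im,d=vision.get_image(n); m=vision.camera_model(n)
    if n=="wrist":
        T=np.eye(4);T[:3,:3]=R.from_rotvec(s["eef_rot"]).as_matrix();T[:3,3]=s["tcp_pos"];P=T@m["hand_eye"]
    else: P=np.array(m["pose"])
    v,u=np.mgrid[0:400,0:640]
    pc=np.stack([(u-m["cx"])/m["fx"]*d,(v-m["cy"])/m["fy"]*d,d,np.ones_like(d)],-1)
    W=(pc@P.T)[...,:3]; W[d==0]=np.nan
    cv2.imwrite(f"pics/{tag}.png",im[...,::-1]); np.savez(f"pics/{tag}.npz",im=im,W=W,P=P)
    return im,W,P,m
E
python3 - <<'E'
from h import *
s=telemetry.observe()
for k in s: print(k,np.array(s[k]))
for n in("scene","top","wrist"):
    _,W,P,m=grab(n,n+"0"); print(n,P,m["fx"])
E
```

```text
pics
clock 0.0
joint_positions [-1.3156  0.4352  0.025   1.5741 -0.0116  1.134  -0.0751]
qvel [ 0.0002 -0.0006  0.0001 -0.0011  0.0008  0.0001  0.0021]
joint_torque [  0.0014 -67.0482   1.0258 -31.62     0.0156   0.0126   0.    ]
tcp_pos [0.2187 0.5849 0.2305]
eef_rot [ 2.5805  1.7901 -0.0019]
contact_force [ 0.9309 -0.2521  0.1363]
moment [-0.0023  0.0379  0.019 ]
gripper_width 1.0030750868497382
scene [[ 0.9585  0.2718 -0.0862  0.5642]
 [ 0.285  -0.9058  0.3134 -0.5107]
 [ 0.0071 -0.325  -0.9457  1.4345]
 [ 0.      0.      0.      1.    ]] 512.2639136196198
top [[ 0.0274 -0.9943  0.1032  0.3244]
 [-0.9996 -0.028  -0.0044 -0.0564]
 [ 0.0073 -0.103  -0.9947  0.9241]
 [ 0.      0.      0.      1.    ]] 375.5730106385044
wrist [[ 0.3499  0.8998  0.2608  0.1516]
 [ 0.9368 -0.3357 -0.0988  0.6102]
 [-0.0013  0.2788 -0.9603  0.3732]
 [ 0.      0.      0.      1.    ]] 302.94420207382905
```

View pics/scene0.png

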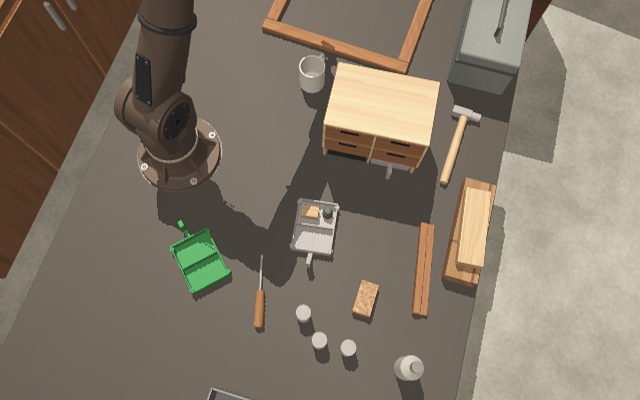

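View pics/top0.png

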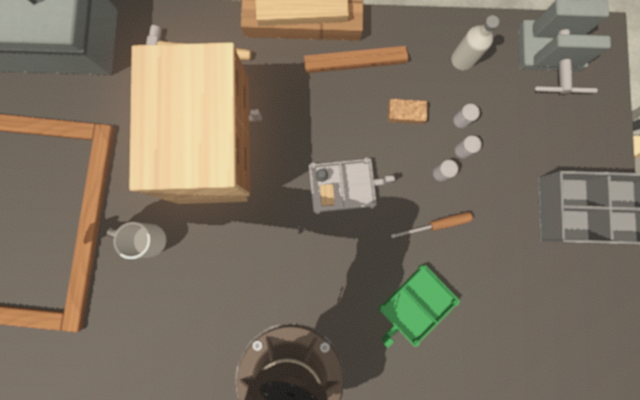

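View pics/wrist0.png

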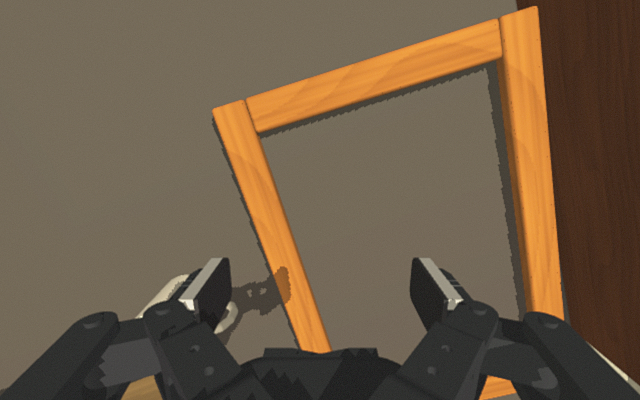

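The top view shows three tins at (466,115), (468,147) and (446,170), the tray at about (343,185) with its handle towards -y, and the rack at about (190,120) with its bays opening to the right (-y). Next I'll measure these.

Run:
```python
from h import *
z=np.load("pics/top0.npz");W=z["W"];im=z["im"]
cv2.imwrite("pics/topc.png",cv2.resize(im[90:250,230:490,::-1],None,fx=3,fy=3,interpolation=cv2.INTER_CUBIC))
h=W[...,2]
# bench z
print("bench",np.nanmedian(h[250:280,280:320]),np.nanmedian(h[60:80,420:440]))
for n,(u0,u1,v0,v1) in dict(t1=(450,485,100,133),t2=(450,485,133,162),t3=(430,460,156,186)).items():
    w=W[v0:v1,u0:u1].reshape(-1,3); w=w[(w[:,2]>.053)]
    (c,r)=cv2.minEnclosingCircle(w[:,:2].astype(np.float32)*1000); print(n,c,r,np.median(w,0),len(w),np.hypot(*c))
# tray region
sub=(slice(145,225),slice(300,405))
w=W[sub].reshape(-1,3)
hist=np.histogram(w[:,2],bins=np.arange(-.01,.08,.004));print(hist)
w2=w[(w[:,2]>.02)&(w[:,2]<.034)]; print(cv2.minAreaRect(w2[:,:2].astype(np.float32)*1000))
w2=w[(w[:,2]>.045)]; print("handle",cv2.minAreaRect(w2[:,:2].astype(np.float32)*1000),len(w2),w2[:,2].max())
# rack top
w=W[20:210,120:262].reshape(-1,3); w=w[(w[:,2]>.225)&(w[:,2]<.26)]; r=cv2.minAreaRect(w[:,:2].astype(np.float32)*1000);print("rack",r,cv2.boxPoints(r),len(w),np.median(w[:,2]))
w=W[95:130,385:430].reshape(-1,3); w=w[(w[:,2]>.02)&(w[:,2]<.04)]; print("cork",cv2.minAreaRect(w[:,:2].astype(np.float32)*1000))
w=W[205:245,390:480].reshape(-1,3); w=w[(w[:,2]>.008)&(w[:,2]<.04)]; print("sd",cv2.minAreaRect(w[:,:2].astype(np.float32)*1000))
z=np.load("pics/scene0.npz");W=z["W"]
cv2.imwrite("pics/scenec.png",cv2.resize(z["im"][50:350,200:460,::-1],None,fx=2,fy=2,interpolation=cv2.INTER_CUBIC))
w=W[50:190,310:450].reshape(-1,3); w=w[(w[:,2]>.225)&(w[:,2]<.26)]; r=cv2.minAreaRect(w[:,:2].astype(np.float32)*1000);print("rack scene",r,cv2.boxPoints(r),len(w),np.median(w[:,2]))
for n,(u0,u1,v0,v1) in dict(t1=(293,314,302,326),t2=(310,330,328,352),t3=(338,360,338,360)).items():
    w=W[v0:v1,u0:u1].reshape(-1,3); w=w[(w[:,2]>.053)]
    (c,r)=cv2.minEnclosingCircle(w[:,:2].astype(np.float32)*1000); print(n,c,r,len(w),np.hypot(*c))
```

```text
bench -0.0006379975711661157 -0.0002917201680605608
t1 (642.6900634765625, -408.4659729003906) 20.705074310302734 [ 0.642  -0.4078  0.0593] 234 761.508351043487
t2 (549.5691528320312, -394.171875) 43.29780578613281 [ 0.5642 -0.4102  0.0595] 244 676.3118517263557
t3 (505.6484375, -356.5664978027344) 20.85699462890625 [ 0.5046 -0.3551  0.0593] 240 618.7245022637287
(array([   2,  858, 4416, 1817,  172,   45,   84,   91,  154,  314,  220,
        114,   26,    6,    3,    0,   27,   19,    0,    0,    0,    0]), array([-0.01 , -0.006, -0.002,  0.002,  0.006,  0.01 ,  0.014,  0.018,
        0.022,  0.026,  0.03 ,  0.034,  0.038,  0.042,  0.046,  0.05 ,
        0.054,  0.058,  0.062,  0.066,  0.07 ,  0.074,  0.078]))
((467.02374267578125, -130.2361297607422), (121.19297790527344, 192.12403869628906), 7.5209479331970215)
handle ((478.1883850097656, -218.0321502685547), (11.631288528442383, 19.21150016784668), 7.737529754638672) 50 0.061328271551765234
rack ((556.006591796875, 204.93701171875), (280.6336364746094, 197.26593017578125), 3.6699984073638916) [[409.6641 294.386 ]
 [422.291   97.5247]
 [702.3491 115.488 ]
 [689.7222 312.3494]] 15332 0.23937387674506538
cork ((654.8673706054688, -266.8628845214844), (90.04544067382812, 51.46091842651367), 87.8697738647461)
sd ((371.7305908203125, -327.16510009765625), (25.10110092163086, 199.0642547607422), 15.426802635192871)
rack scene ((553.898681640625, 203.9141082763672), (279.9127502441406, 201.573974609375), 3.512864351272583) [[408.0298 295.9362]
 [420.3807  94.741 ]
 [699.7676 111.892 ]
 [687.4166 313.0872]] 7092 0.23923606242254503
t1 (503.1197509765625, -357.8604431152344) 20.23598289489746 188 617.4087629515394
t2 (563.7376098632812, -413.4396667480469) 20.23129653930664 194 699.0940214413946
t3 (641.72119140625, -410.44000244140625) 20.35969352722168 198 761.7526390528349
```

View pics/topc.png

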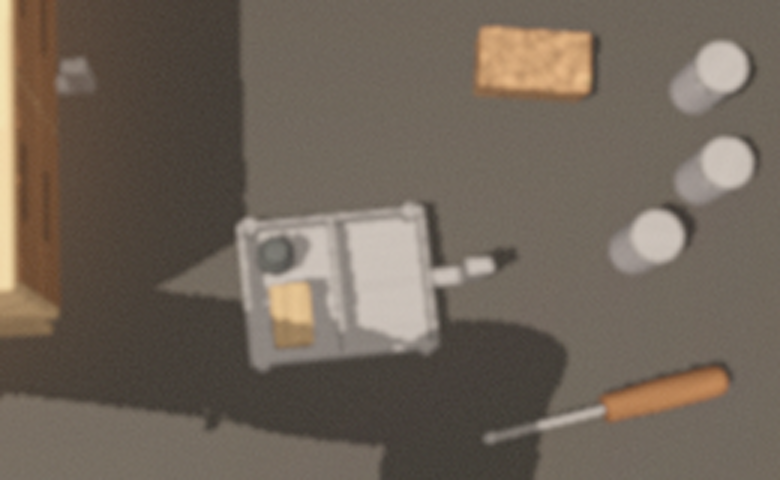

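View pics/scenec.png

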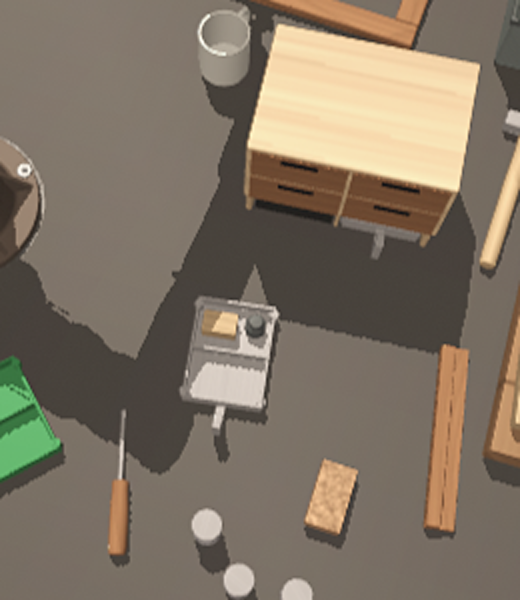

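```bash
cat > fit.py <<'E'
from h import *
from scipy.optimize import least_squares
def seg(p,a,b):
    a=np.array(a);b=np.array(b);t=np.clip(((p-a)@(b-a))/((b-a)@(b-a)),0,1);return np.linalg.norm(p-(a+t[:,None]*(b-a)),axis=1)
def trayd(q):
    x,y=.0735,.0555
    return np.min([seg(q,(-x,-y),(x,-y)),seg(q,(x,-y),(x,y)),seg(q,(x,y),(-x,y)),seg(q,(-x,y),(-x,-y)),seg(q,(0,-y),(0,y))],0)
def fittray(W,p0,hand=True):
    w=W.reshape(-1,3); w=w[np.isfinite(w[:,2])]
    def loc(p): 
        c,s=np.cos(p[2]),np.sin(p[2]); return (w[:,:2]-p[:2])@np.array([[c,-s],[s,c]])
    q=loc(p0)
    rim=(abs(q[:,0])<.085)&(abs(q[:,1])<.07)&(w[:,2]>.023)&(w[:,2]<.031)
    hd=(abs(q[:,0]+.11)<.025)&(abs(q[:,1])<.02)&(w[:,2]>.05)&(w[:,2]<.066)
    def f(p):
        q=loc(p); d=trayd(q[rim])
        hc=q[hd].mean(0)-np.array([-.11,0]) if hand and hd.sum()>5 else np.zeros(2)
        return np.r_[np.minimum(d,.02),hc*3]
    r=least_squares(f,p0,loss="soft_l1",f_scale=.002)
    q=loc(r.x); print("tray",r.x,rim.sum(),hd.sum(),"med resid",np.median(trayd(q[rim])),"hand local",q[hd].mean(0) if hd.sum() else None)
    return r.x
E
python3 - <<'E'
from fit import *
for n in("top0","scene0"):
    W=np.load(f"pics/{n}.npz")["W"]
    p=fittray(W,np.array([.467,-.110,np.pi/2+.06])); p=fittray(W,p); 
    fittray(W,p,False)
    # stored tray handle
    rx=np.array([.561,.105]); a=np.array([-.063,.998]); b=np.array([-.998,-.063])
    w=W.reshape(-1,3); o=rx+.105*a; l=(w[:,:2]-o)@np.stack([a,b],1)
    m=(w[:,2]>.045)&(w[:,2]<.066)&(abs(l[:,0]+.12)<.03)&(abs(l[:,1]+.0665)<.03)
    print("stored handle local",m.sum(),l[m].mean(0) if m.sum() else 0, l[m].min(0) if m.sum() else 0,l[m].max(0) if m.sum() else 0)
    # rack front face
    m=(w[:,2]>.11)&(w[:,2]<.22)&(abs(l[:,0]+.105)<.025)&(abs(l[:,1])<.135)
    if m.sum()>50:
        pf=np.polyfit(l[m][:,1],l[m][:,0],1);print("front face",m.sum(),pf,np.median(l[m][:,0]))
E
```

```text
tray [ 0.4639 -0.1093  1.6985] 476 46 med resid 0.0011140068662147014 hand local [-0.1095  0.0002]
tray [ 0.4639 -0.1093  1.6985] 476 46 med resid 0.0011140070202493857 hand local [-0.1095  0.0002]
tray [ 0.4639 -0.1094  1.6988] 476 46 med resid 0.0011164032899812007 hand local [-0.1094  0.0002]
stored handle local 58 [-0.1093 -0.0664] [-0.1185 -0.0748] [-0.0999 -0.0615]
front face 1306 [ 0.0022 -0.1022] -0.1022689165877895
tray [ 0.4618 -0.1115  1.704 ] 347 34 med resid 0.0013729237852374977 hand local [-0.1105  0.0002]
tray [ 0.4618 -0.1115  1.704 ] 347 34 med resid 0.0013729237852374977 hand local [-0.1105  0.0002]
tray [ 0.4619 -0.1114  1.7046] 347 34 med resid 0.0013493085638873123 hand local [-0.1105  0.0002]
stored handle local 33 [-0.1121 -0.0647] [-0.1227 -0.0705] [-0.1012 -0.0591]
front face 1772 [-0.0009 -0.1031] -0.10310736529207254
```

```bash
cat > go.py <<'E'
from h import *
def target_R(jaw_deg,lean_deg=0,lean_dir_deg=90):
    # jaw axis in-plane angle; tool z leans toward lean_dir (horizontal) by lean
    a=np.radians(jaw_deg); x=np.array([np.cos(a),np.sin(a),0])
    d=np.cross([0,0,1],x); # horizontal perpendicular: for jaw 7.4 -> 97.4
    z=np.sin(np.radians(lean_deg))*d+np.array([0,0,-np.cos(np.radians(lean_deg))])
    return np.stack([x,np.cross(z,x),z],1)
def rel(pos,Rt,base=None):
    s=telemetry.observe()
    p0=np.array(s["tcp_pos"]);R0=R.from_rotvec(s["eef_rot"]).as_matrix()
    sh=R0.T@(np.array(pos)-p0)*100; rv=np.degrees(R.from_matrix(R0.T@Rt).as_rotvec())
    print("shift cm",np.round(sh,2),"rot deg",np.round(rv,2)); return sh,rv
E
python3 - <<'E'
from go import *
Rt=target_R(7.4)
rel([.219,.585,.38],Rt);rel([.35,.35,.38],Rt);rel([.47,0,.38],Rt);rel([.5044,-.357,.38],Rt)
E
```

```text
shift cm [ -0.02   0.02 -14.93] rot deg [ 0.04  0.05 62.09]
shift cm [-17.44  20.52 -14.9 ] rot deg [ 0.04  0.05 62.09]
shift cm [-46.02  44.02 -14.87] rot deg [ 0.04  0.05 62.09]
shift cm [-78.25  59.75 -14.83] rot deg [ 0.04  0.05 62.09]
```

Request:
carry_out(plan=[0,0,-5,0,0,0,-1,0,0,-10,0,0,7,-1,0,0,-15,0,0,14,-1,-3,3.5,-15,0,0,21,-1,-6,7,-15,0,0,28,-1,-9,10.5,-15,0,0,35,-1,-13,15,-15,0,0,42,-1,-16,18,-15,0,0,49,-1])

```text
clock: 0.82
tcp_pos: [0.3155, 0.4045, 0.3812]
eef_rot: [-3.093, -0.549, -0.0]
contact_force: [0.7, -0.1, 0.9]
gripper_width: 1.001
```

```bash
cat >> go.py <<'E'
def relc(p0,R0,pos,Rt):
    sh=R0.T@(np.array(pos)-np.array(p0))*100; rv=np.degrees(R.from_matrix(R0.T@Rt).as_rotvec())
    print("shift cm",np.round(sh,2),"rot deg",np.round(rv,2))
E
python3 - <<'E'
from go import *
R0=target_R(20.5);p=[.331,.372,.3805];Rt=target_R(7.4)
for q in([.42,.2,.38],[.47,0,.38],[.5044,-.2,.36],[.5044,-.357,.30]): relc(p,R0,q,Rt)
E
```

```text
shift cm [ 2.31 19.23  0.05] rot deg [ 0.   0.  13.1]
shift cm [-0.01 39.71  0.05] rot deg [ 0.   0.  13.1]
shift cm [-3.79 59.65  2.05] rot deg [ 0.   0.  13.1]
shift cm [-9.29 74.36  8.05] rot deg [ 0.   0.  13.1]
```

Request:
carry_out(plan=[1,4,0,0,0,5,-1,2,8,0,0,0,10,-1,2.3,12,0,0,0,13,-1,2.3,16,0,0,0,13,-1,2,20,0,0,0,13,-1,1.5,24,0,0,0,13,-1,1,28,0,0,0,13,-1,0.5,32,0,0,0,13,-1])

```text
clock: 1.48
tcp_pos: [0.4314, 0.1063, 0.3812]
eef_rot: [-3.134, -0.205, 0.0]
contact_force: [1.1, 0.6, -0.0]
gripper_width: 1.0
```

Request:
carry_out(plan=[-1,4,0,0,0,0,-1,-2,8,0,0,0,0,-1,-2,12,0,0,0,0,-1,-3,16,0,0,0,0,-1,-3,20,0,0,0,0,-1,-3,24,0,0,0,0,-1,-3,28,0,0,0,0,-1,-3,28,0,0,0,0,-1])

```text
clock: 2.15
tcp_pos: [0.4372, -0.1808, 0.3817]
eef_rot: [3.132, 0.192, 0.002]
contact_force: [-1.1, 0.1, 0.6]
gripper_width: 0.999
```

Run:
```python
from go import *
s=telemetry.observe();print(s["joint_positions"],s["tcp_pos"],s["eef_rot"])
Rt=target_R(7.4)
rel([.5044,-.357,.25],Rt)
```

```text
[-0.5467  0.0687  0.9093  1.7211 -0.0528  1.3761  0.494 ] [ 0.4372 -0.1808  0.3817] [3.1325 0.1921 0.0018]
shift cm [ 4.5  18.27 13.24] rot deg [ 0.19 -0.05 -0.38]
```

Request:
carry_out(plan=[1,4,2,0,0,0,-1,2,8,5,0,0,0,-1,3,11,8,0,0,0,-1,4,14.5,11,0,0,0,-1,4.5,18.3,13.2,0,0,0,-1,4.5,18.3,13.2,0,0,0,-1,4.5,18.3,13.2,0,0,0,-1])

```text
clock: 2.73
tcp_pos: [0.5052, -0.3519, 0.2453]
eef_rot: [3.135, 0.199, -0.009]
contact_force: [-0.3, -0.3, 0.0]
gripper_width: 0.999
```

Run:
```python
from go import *
s=telemetry.observe();print(s["joint_positions"],s["tcp_pos"],s["eef_rot"])
im,W,P,m=grab("wrist","w1")
w=W.reshape(-1,3); w=w[(w[:,2]>.054)&(w[:,2]<.066)&(np.hypot(w[:,0]-.504,w[:,1]+.357)<.032)]
print(len(w),cv2.minEnclosingCircle((w[:,:2]*1000).astype(np.float32)),np.median(w,0))
rel([.5044,-.357,.09],target_R(7.4))
```

```text
[-0.0481  0.5136  0.8774  1.6212 -0.4115  1.2083  1.0424] [ 0.5052 -0.3519  0.2453] [ 3.1352  0.1987 -0.0088]
1017 ((503.3287353515625, -357.387451171875), 20.399368286132812) [ 0.5032 -0.3565  0.0598]
shift cm [-0.13  0.66 15.7 ] rot deg [-0.04  0.24 -0.09]
```

View pics/w1.png

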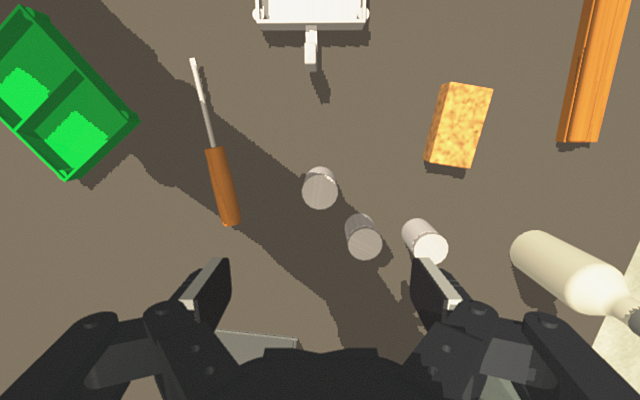

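The wrist view shows the wanted tin at (320,188), at x .5035, y -.357, with a neighbour at (363,237). Descending.

Request:
carry_out(plan=[0,0.1,4,0,0,0,-1,0,0.1,8,0,0,0,-1,-0.1,0.1,12,0,0,0,-1,-0.1,0.1,16,0,0,0,-1,-0.1,0.1,16,0,0,0,-1,-0.1,0.1,16,0,0,0,-1])

```text
clock: 3.28
tcp_pos: [0.5055, -0.3483, 0.089]
eef_rot: [-3.133, -0.206, 0.004]
contact_force: [-0.4, -0.2, 0.6]
gripper_width: 1.0
```

Run:
```python
from go import *
s=telemetry.observe();print(s["joint_positions"],s["tcp_pos"],s["qvel"])
rel([.5035,-.357,.03],target_R(7.4))
```

```text
[ 0.0295  0.6668  0.7529  1.7933 -0.5638  0.9131  1.166 ] [ 0.5055 -0.3483  0.089 ] [-0.0045 -0.0493  0.0497 -0.0611  0.0126  0.0154 -0.0076]
shift cm [-0.3   0.85  5.9 ] rot deg [-0.13  0.12  0.14]
```

Request:
carry_out(plan=[-0.3,0.8,1,0,0,0,-1,-0.3,0.8,3,0,0,0,-1,-0.3,0.8,5.8,0,0,0,-1,-0.3,0.8,5.8,0,0,0,-1,-0.3,0.8,5.8,0,0,0,-1,-0.3,0.8,5.8,0,0,0,-1])

```text
clock: 3.78
tcp_pos: [0.505, -0.3594, 0.0336]
eef_rot: [3.133, 0.205, 0.004]
contact_force: [0.1, 0.3, 1.0]
gripper_width: 1.002
```

Run:
```python
from go import *
s=telemetry.observe();print(s["joint_positions"],s["tcp_pos"],s["qvel"])
rel([.5035,-.357,.03],target_R(7.4))
```

```text
[ 0.0865  0.7384  0.6916  1.8172 -0.6303  0.816   1.2287] [ 0.505  -0.3594  0.0336] [-0.0025 -0.0061  0.0026  0.0009 -0.0039 -0.0064  0.0025]
shift cm [-0.12 -0.26  0.36] rot deg [ 0.12 -0.13  0.09]
```

Request:
carry_out(plan=[-0.1,-0.25,0.2,0,0,0,-1,-0.1,-0.25,0.2,0,0,0,0.2,-0.1,-0.25,0.2,0,0,0,0.5,-0.1,-0.25,0.2,0,0,0,0.7,-0.1,-0.25,0.2,0,0,0,0.7,-0.1,-0.25,0.2,0,0,0,0.7,-0.1,-0.25,0.2,0,0,0,0.7,-0.1,-0.25,0.2,0,0,0,0.7], grip_force=30)

```text
clock: 4.45
tcp_pos: [0.503, -0.3559, 0.0297]
eef_rot: [3.135, 0.205, 0.001]
contact_force: [0.1, 1.4, 6.3]
gripper_width: 0.466
```

Run:
```python
from go import *
p=np.array([.463,-.1104]);h=1.700
t=p-.037*np.array([np.cos(h),np.sin(h)]);print(t)
Rt=target_R(np.degrees(h)-90)
s=telemetry.observe();print(s["tcp_pos"],s["gripper_width"],s["contact_force"])
z0=s["tcp_pos"][2]
for q in([s["tcp_pos"][0],s["tcp_pos"][1],z0+.08],[t[0],t[1],z0+.08],[t[0],t[1],z0+.006]): rel(q,Rt)
```

```text
[ 0.4678 -0.1471]
[ 0.503  -0.3559  0.0297] 0.4656079118316403 [0.051  1.3857 6.292 ]
shift cm [ 0.01  0.   -8.  ] rot deg [ 0.02 -0.04  0.09]
shift cm [ -0.77 -21.16  -8.01] rot deg [ 0.02 -0.04  0.09]
shift cm [ -0.77 -21.17  -0.61] rot deg [ 0.02 -0.04  0.09]
```

Request:
carry_out(plan=[0,0,-3,0,0,0,0.7,0,0,-6,0,0,0,0.7,0,-2,-9,0,0,0,0.7,-0.2,-5.5,-9,0,0,0,0.7,-0.3,-9,-9,0,0,0,0.7,-0.5,-13,-9,0,0,0,0.7,-0.6,-16.5,-9,0,0,0,0.7,-0.7,-19,-9,0,0,0,0.7])

```text
clock: 5.12
tcp_pos: [0.4698, -0.1648, 0.1187]
eef_rot: [-3.133, -0.208, 0.002]
contact_force: [1.0, -0.7, -0.9]
gripper_width: 0.462
```

Request:
carry_out(plan=[-0.1,-1,0,0,0,0,0.7,-0.1,-2.1,0,0,0,0,0.7,-0.1,-2.1,0,0,0,0,0.7,-0.1,-2.1,0,0,0,0,0.7])

```text
clock: 5.45
tcp_pos: [0.4674, -0.1479, 0.1193]
eef_rot: [3.134, 0.206, 0.0]
contact_force: [-0.4, -0.4, -0.6]
gripper_width: 0.466
```

Run:
```python
from fit import *
from go import *
s=telemetry.observe();print(s["joint_positions"],s["tcp_pos"],s["gripper_width"],s["contact_force"])
Rt=target_R(7.4)
rel([.4678,-.1471,.040],Rt)
im,W,P,m=grab("wrist","w2")
fittray(W,np.array([.463,-.1104,1.70]),False)
```

```text
[-0.4372  0.456   0.8637  2.0769 -0.4777  0.8152  0.8453] [ 0.4674 -0.1479  0.1193] 0.46563933973210003 [-0.4269 -0.4252 -0.5866]
shift cm [ 0.05 -0.07  7.93] rot deg [ 0.02 -0.01  0.13]
tray [ 0.4616 -0.1106  1.7016] 4782 0 med resid 0.0012073414869893835 hand local None
```

View pics/w2.png

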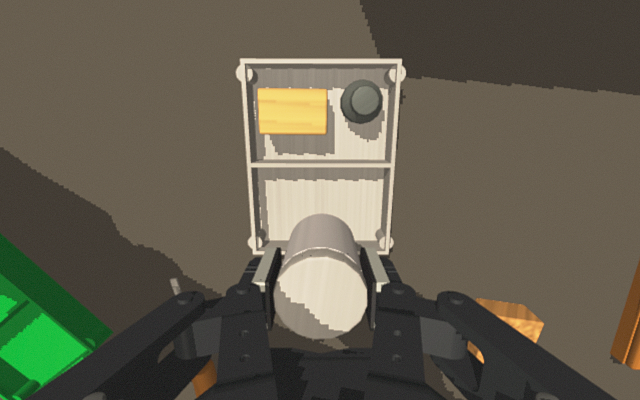

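Request:
carry_out(plan=[0,-0.1,3,0,0,0,0.7,0,-0.1,6,0,0,0,0.7,0,-0.1,7.5,0,0,0,0.7,0,-0.1,8.2,0,0,0,0.7,0,-0.1,8.4,0,0,0,0.7,0,-0.1,8.5,0,0,0,0.7,0,-0.1,8.5,0,0,0,0.7])

```text
clock: 6.08
tcp_pos: [0.4677, -0.1475, 0.0349]
eef_rot: [3.134, 0.204, 0.002]
contact_force: [0.5, -0.1, -0.1]
gripper_width: 0.466
```

Request:
carry_out(plan=[0,0,0.1,0,0,0,0.7,0,0,0.1,0,0,0,0.7,0,0,0.1,0,0,0,-0.1,0,0,0.1,0,0,0,-0.3,0,0,0.1,0,0,0,-0.5,0,0,0.1,0,0,0,-0.5,0,0,0.1,0,0,0,-0.5])

```text
clock: 6.67
tcp_pos: [0.4672, -0.1466, 0.0333]
eef_rot: [-3.135, -0.206, -0.0]
contact_force: [0.1, -0.7, 0.4]
gripper_width: 0.751
```

Request:
carry_out(plan=[0,0,-1,0,0,0,-0.5,0,0,-4,0,0,0,-0.5,0,0,-8,0,0,0,-0.5,0,0,-12,0,0,0,-0.5,0,0.5,-13,0,0,0,-0.5,0,0.5,-13,0,0,0,-0.5])

```text
clock: 7.17
tcp_pos: [0.4697, -0.153, 0.1668]
eef_rot: [3.134, 0.205, 0.01]
contact_force: [0.3, -0.6, 0.1]
gripper_width: 0.743
```

Run:
```python
from fit import *
from go import *
s=telemetry.observe();print(s["joint_positions"],s["tcp_pos"],s["gripper_width"],s["contact_force"])
for n in("wrist","top"):
    im,W,P,m=grab(n,n[0]+"3")
    p=fittray(W,np.array([.463,-.1104,1.70]))
    w=W.reshape(-1,3); w=w[(w[:,2]>.057)&(w[:,2]<.072)&(np.hypot(w[:,0]-.4678,w[:,1]+.1471)<.035)]
    if len(w)>10:
        c,r=cv2.minEnclosingCircle((w[:,:2]*1000).astype(np.float32)); d=np.array(c)/1000-p[:2];c_,s_=np.cos(p[2]),np.sin(p[2])
        print("tin",c,r,np.median(w[:,2]),"in tray",d@[c_,s_],d@[-s_,c_])
hd=p[:2]-.11*np.array([c_,s_]);print("handle",hd)
```

```text
[-0.4944  0.3915  0.9372  2.0242 -0.4018  0.9119  0.7879] [ 0.4697 -0.153   0.1668] 0.7429732464769945 [ 0.2757 -0.5844  0.1302]
tray [ 0.4617 -0.1104  1.7031] 3710 283 med resid 0.0012134079263660244 hand local [-0.1076  0.0001]
tin (467.9355163574219, -148.16217041015625) 20.303279876708984 0.06383065959281334 in tray -0.0382271908450572 -0.0012214848679926076
tray [ 0.463  -0.1104  1.7   ] 0 0 med resid nan hand local None
handle [ 0.4775 -0.2194]
  return _methods._mean(a, axis=axis, dtype=dtype,
  ret = ret.dtype.type(ret / rcount)
```

View pics/w3.png

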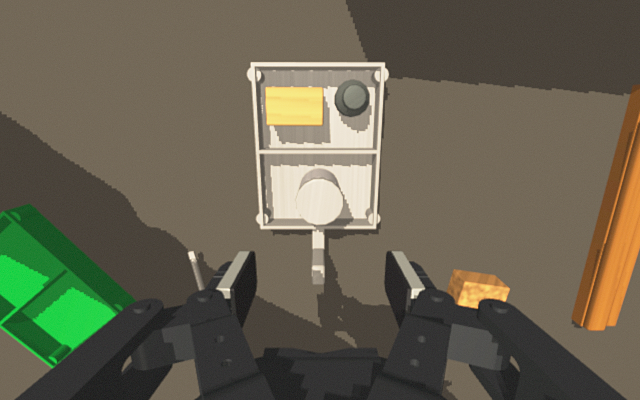

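Tin placed upright: it sits at about (-38,-1) mm in the tray, top at 64 mm. The handle shows at (318,258). Next I'll grasp it with a 42° lean.

```bash
cat > pose.py <<'E'
from go import *
L=42
def handle_tcp(tp,jawang,hz=.040,back=0.0):
    """tray pose (x,y,h): TCP for gripping handle"""
    u=np.array([np.cos(tp[2]),np.sin(tp[2]),0])
    g=np.array([tp[0],tp[1],0])-.110*u; g[2]=hz
    Rt=target_R(jawang,L)
    return g+(.019-back)*Rt[:,2],Rt
E
python3 - <<'E'
from pose import *
tp=(.4622,-.1104,1.7015); ja=np.degrees(tp[2])-90
for b in(.10,.05,0):
    p,Rt=handle_tcp(tp,ja,back=b);print(p);rel(p,Rt)
E
```

```text
[ 0.4836 -0.2732  0.1002]
shift cm [-0.03 12.3   6.32] rot deg [41.97 -0.04  0.04]
[ 0.4792 -0.24    0.063 ]
shift cm [-0.03  8.95 10.03] rot deg [41.97 -0.04  0.04]
[ 0.4749 -0.2069  0.0259]
shift cm [-0.03  5.61 13.75] rot deg [41.97 -0.04  0.04]
```

Request:
carry_out(plan=[0,3,0,7,0,0,-0.5,0,6,0,14,0,0,-0.5,0,9,1,21,0,0,-0.5,0,12,2.5,28,0,0,-0.5,0,12.3,4,35,0,0,-0.5,0,12.3,5.5,42,0,0,-0.5,0,12.3,6.3,42,0,0,-0.5,0,12.3,6.3,42,0,0,-0.5])

```text
clock: 7.93
tcp_pos: [0.4812, -0.2744, 0.0958]
eef_rot: [-2.393, -0.149, 0.064]
contact_force: [-0.0, 1.2, -0.4]
gripper_width: 0.752
```

Run:
```python
from pose import *
from fit import fittray
s=telemetry.observe();print(s["joint_positions"],s["tcp_pos"],s["contact_force"])
im,W,P,m=grab("wrist","w4")
tp=fittray(W,np.array([.462,-.1104,1.7015]));tp=(.4622,-.1104,1.7015); ja=np.degrees(tp[2])-90
for b in(.05,0):
    p,Rt=handle_tcp(tp,ja,back=b);print(p);rel(p,Rt)
```

```text
[ 0.3931  0.8962  0.5782  1.5085 -0.7628  1.6328  1.3407] [ 0.4812 -0.2744  0.0958] [-0.0335  1.1898 -0.4236]
tray [ 0.4616 -0.1111  1.7035] 3826 476 med resid 0.0012163604444805215 hand local [-0.1113  0.0003]
[ 0.4792 -0.24    0.063 ]
shift cm [ 0.38 -0.42  4.71] rot deg [-0.88  0.04 -0.59]
[ 0.4749 -0.2069  0.0259]
shift cm [ 0.38 -0.34  9.71] rot deg [-0.88  0.04 -0.59]
```

View pics/w4.png

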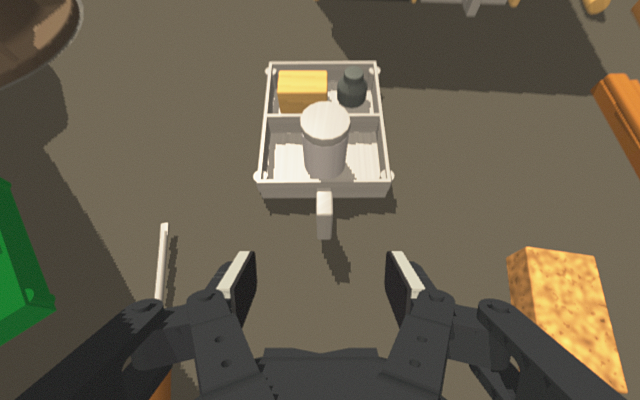

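Request:
carry_out(plan=[0.3,-0.4,2,0,0,0,-0.5,0.3,-0.4,5,0,0,0,-0.5,0.3,-0.4,8,0,0,0,-0.5,0.3,-0.4,8,0,0,0,-0.5,0.3,-0.4,8,0,0,0,-0.5])

```text
clock: 8.4
tcp_pos: [0.4785, -0.2144, 0.042]
eef_rot: [-2.401, -0.158, 0.065]
contact_force: [-0.6, 0.0, 0.1]
gripper_width: 0.75
```

Run:
```python
from pose import *
s=telemetry.observe();print(s["joint_positions"],s["tcp_pos"],s["contact_force"])
tp=(.4622,-.1106,1.7015); ja=np.degrees(tp[2])-90
p,Rt=handle_tcp(tp,ja);print(p);rel(p,Rt)
```

```text
[ 0.3217  0.9083  0.5471  1.6534 -0.8132  1.4838  1.3823] [ 0.4785 -0.2144  0.042 ] [-0.599   0.0425  0.0533]
[ 0.4749 -0.2071  0.0259]
shift cm [-0.26  0.51  1.72] rot deg [-0.17  0.17 -0.04]
```

Request:
carry_out(plan=[-0.25,0.5,1,0,0,0,-0.5,-0.25,0.5,1.7,0,0,0,-0.5,-0.25,0.5,1.7,0,0,0,-0.5,-0.25,0.5,1.7,0,0,0,-0.5])

```text
clock: 8.73
tcp_pos: [0.4758, -0.2098, 0.0273]
eef_rot: [-2.404, -0.157, 0.061]
contact_force: [-0.3, 0.1, 0.2]
gripper_width: 0.749
```

Run:
```python
from pose import *
s=telemetry.observe();print(s["tcp_pos"],s["contact_force"])
tp=(.4622,-.1106,1.7015); ja=np.degrees(tp[2])-90
p,Rt=handle_tcp(tp,ja);print(p);rel(p,Rt)
```

```text
[ 0.4758 -0.2098  0.0273] [-0.3402  0.0595  0.2009]
[ 0.4749 -0.2071  0.0259]
shift cm [-0.05 -0.12  0.3 ] rot deg [-0.01  0.   -0.02]
```

Request:
carry_out(plan=[0,-0.1,0.2,0,0,0,0.2,0,-0.1,0.2,0,0,0,0.5,0,-0.1,0.2,0,0,0,0.8,0,-0.1,0.2,0,0,0,1,0,-0.1,0.2,0,0,0,1,0,-0.1,0.2,0,0,0,1,0,-0.1,0.2,0,0,0,1,0,-0.1,0.2,0,0,0,1], grip_force=50)

```text
clock: 9.4
tcp_pos: [0.4757, -0.2081, 0.0269]
eef_rot: [-2.405, -0.157, 0.06]
contact_force: [0.3, -1.8, 3.7]
gripper_width: 0.132
```

Run:
```python
from pose import *
from fit import fittray
s=telemetry.observe();print(s["tcp_pos"],s["eef_rot"],s["contact_force"],s["moment"],s["gripper_width"])
im,W,P,m=grab("wrist","w5")
tp=fittray(W,np.array([.462,-.1104,1.7015]),False)
im,W,P,m=grab("top","t5")
tp=fittray(W,np.array([.462,-.1104,1.7015]),False)
im,W,P,m=grab("scene","s5")
tp=fittray(W,np.array([.462,-.1104,1.7015]),False)
```

```text
[ 0.4757 -0.2081  0.0269] [-2.4046 -0.1575  0.0599] [ 0.2734 -1.8414  3.7263] [-0.4332  0.0027  0.122 ] 0.13224218960824424
tray [ 0.4617 -0.1112  1.7065] 8179 3027 med resid 0.0011833395806133545 hand local [-0.1137  0.0003]
tray [ 0.464  -0.1097  1.7013] 349 0 med resid 0.001102135447890333 hand local None
tray [ 0.4613 -0.112   1.7197] 226 40 med resid 0.0017806013334519845 hand local [-0.1099 -0.0037]
```

View pics/w5.png

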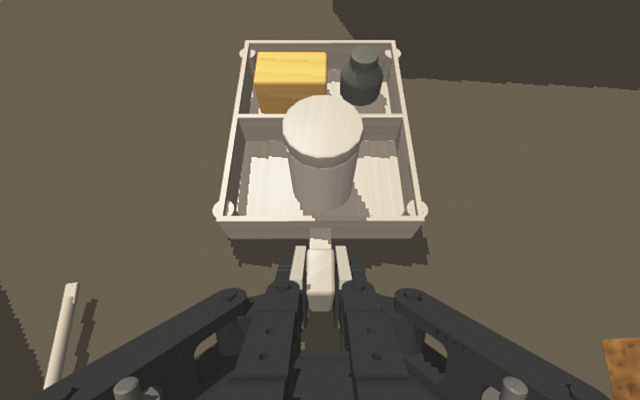

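View pics/s5.png

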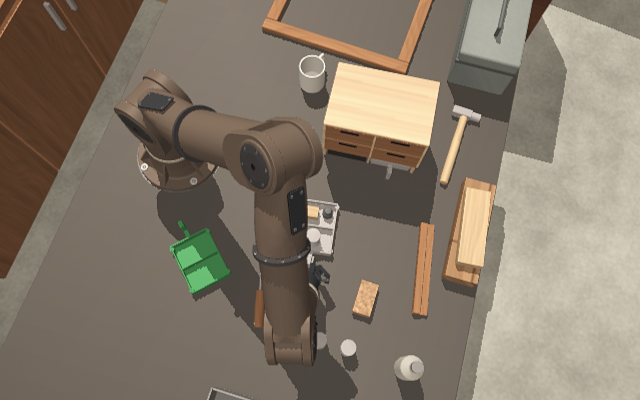

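```bash
cat >> pose.py <<'E'
def T2(p): 
    T=np.eye(4);c,s=np.cos(p[2]),np.sin(p[2]);T[:2,:2]=[[c,-s],[s,c]];T[:2,3]=p[:2];return T
# tool in tray frame at grasp
_T=np.eye(4);_T[:3,:3]=R.from_rotvec([-2.4046,-0.1575,0.0599]).as_matrix();_T[:3,3]=[0.4757,-0.2081,0.0269]
G=np.linalg.inv(T2((.4617,-.1112,1.7065)))@_T
def bay_pose(bx,by=0,bh=0,B=(.488,.2056,1.634)):
    T=T2(B)@T2((bx,by,bh)); return T
def tool_for(T): return T@G
def relT(T):
    return rel(T[:3,3],T[:3,:3])
def tray_now():
    s=telemetry.observe();T=np.eye(4);T[:3,:3]=R.from_rotvec(s["eef_rot"]).as_matrix();T[:3,3]=s["tcp_pos"]
    M=T@np.linalg.inv(G); return np.array([M[0,3],M[1,3],np.arctan2(M[1,0],M[0,0])]),M[2,3]
E
python3 - <<'E'
from pose import *
print(G)
for bx in(-.25,-.2,-.175): relT(tool_for(bay_pose(bx)))
E
```

```text
[[-0.005  -0.7434  0.6689 -0.0979]
 [-1.      0.0035 -0.0037 -0.0008]
 [ 0.0004 -0.6689 -0.7434  0.0269]
 [ 0.      0.      0.      1.    ]]
shift cm [ 4.34 -4.56  4.11] rot deg [-0.    2.78  3.09]
shift cm [ 4.67 -8.27  7.44] rot deg [-0.    2.78  3.09]
shift cm [  4.84 -10.12   9.11] rot deg [-0.    2.78  3.09]
```

Request:
carry_out(plan=[0.2,-0.3,0.27,0,0.1,0.1,1,0.6,-1,0.9,0,0.4,0.4,1,1.2,-2,1.8,0,0.8,0.9,1,1.9,-3.2,2.88,0,1.2,1.3,1,2.6,-4.4,3.96,0,1.6,1.8,1,3.3,-5.6,5.04,0,2,2.2,1,4,-6.7,6.03,0,2.4,2.7,1,4.4,-7.6,6.84,0,2.8,3.1,1])

```text
clock: 10.22
tcp_pos: [0.5062, -0.1011, 0.0269]
eef_rot: [-2.41, -0.069, 0.026]
contact_force: [-2.2, -9.1, 8.0]
gripper_width: 0.135
```

Request:
carry_out(plan=[0.2,-0.4,0.36,0,0,0,1,0.3,-0.6,0.54,0,0,0,1,0.3,-0.6,0.54,0,0,0,1,0.3,-0.6,0.54,0,0,0,1])

```text
clock: 10.55
tcp_pos: [0.5084, -0.0926, 0.0269]
eef_rot: [-2.408, -0.07, 0.027]
contact_force: [-0.3, -2.5, 6.0]
gripper_width: 0.133
```

Run:
```python
from pose import *
from fit import fittray
s=telemetry.observe();print(s["joint_positions"],s["tcp_pos"],s["contact_force"],s["gripper_width"])
t,z=tray_now();print("tray by G",t,z)
relT(tool_for(bay_pose(-.2)))
im,W,P,m=grab("wrist","w6"); fittray(W,t,False)
im,W,P,m=grab("top","t6"); fittray(W,t,False)
```

```text
[ 0.1597  0.8536  0.5011  1.8322 -0.9641  1.3228  1.3068] [ 0.5084 -0.0926  0.0269] [-0.2658 -2.5206  6.0307] 0.13341444206153266
tray by G [0.5015 0.005  1.6342] -1.2447444532562302e-05
shift cm [-0.08 -0.08  0.07] rot deg [-0.01  0.01  0.  ]
tray [0.5008 0.005  1.6386] 8326 3049 med resid 0.0012234341314426508 hand local [-0.1138  0.0001]
tray [0.5025 0.0058 1.6196] 199 0 med resid 0.0015121491135305642 hand local None
```

View pics/w6.png

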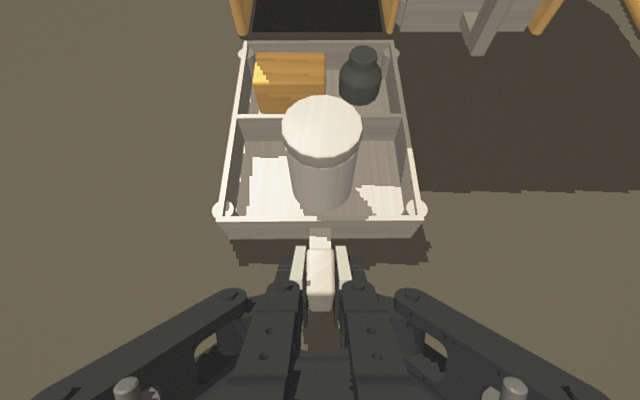

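View pics/t6.png

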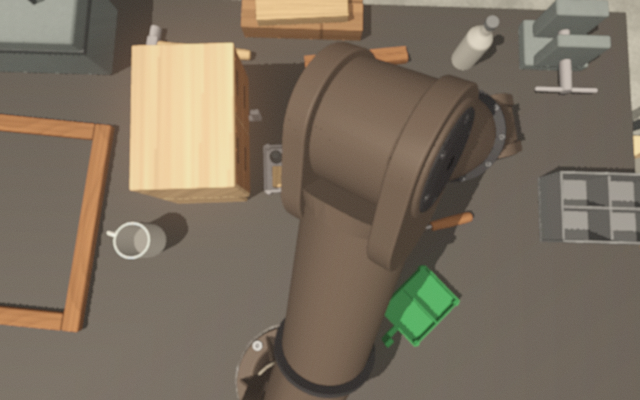

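Run:
```python
from pose import *
z=np.load("pics/w6.npz");W=z["W"];im=z["im"]
T=np.linalg.inv(bay_pose(0)); w=W.reshape(-1,3); l=w@T[:3,:3].T+T[:3,3]
ok=(l[:,2]>.008)&(l[:,2]<.12)&(l[:,0]>-.115)&(l[:,0]<.0)&(abs(l[:,1])<.1)
for a in np.arange(-.11,-.02,.01):
    for sgn in(1,-1):
        m=ok&(l[:,0]>a)&(l[:,0]<=a+.01)&(l[:,1]*sgn>.05)&(l[:,1]*sgn<.09)
        if m.sum()>3: print(round(a,3),sgn,m.sum(),"y pct",np.percentile(l[m,1],[2,10,50,90,98]),"z",l[m,2].min(),l[m,2].max())
# mat
m=(abs(l[:,2])<.004)&(l[:,0]>-.09)&(abs(l[:,1])<.075)
hsv=im.reshape(-1,3)[m].mean(1); q=l[m]; 
for a in np.arange(-.085,-.04,.01):
    k=(q[:,0]>a)&(q[:,0]<=a+.01)&(hsv<35); 
    if k.sum(): print("dark",round(a,3),k.sum(),np.percentile(q[k,1],[1,5,95,99]))
cv2.imwrite("pics/w6c.png",cv2.resize(im[0:80,200:450,::-1],None,fx=3.2,fy=3.2,interpolation=cv2.INTER_CUBIC))
```

```text
-0.09 1 4 y pct [0.0688 0.0689 0.0695 0.0705 0.0707] z 0.011349434039825579 0.0310699009409707
-0.08 1 323 y pct [0.0648 0.0652 0.0685 0.0729 0.0742] z 0.00804430856979127 0.030802130463683297
-0.08 -1 660 y pct [-0.0896 -0.0875 -0.0775 -0.0631 -0.062 ] z 0.008030819822859692 0.02943059083300112
-0.07 1 46 y pct [0.0647 0.0648 0.065  0.0652 0.0653] z 0.008826201133079581 0.024745995512783475
-0.07 -1 131 y pct [-0.0744 -0.0734 -0.0707 -0.062  -0.0618] z 0.008199564617503208 0.024626757893325357
-0.06 1 24 y pct [0.0646 0.0646 0.0649 0.0651 0.0653] z 0.008660814456888766 0.018785085847878275
-0.06 -1 23 y pct [-0.0623 -0.0621 -0.0619 -0.0617 -0.0616] z 0.00817245721438381 0.018235716358427884
-0.05 1 9 y pct [0.0648 0.0649 0.0651 0.0651 0.0651] z 0.00845647591847526 0.011787888735182578
-0.05 -1 9 y pct [-0.0623 -0.0623 -0.062  -0.0619 -0.0619] z 0.008624621648541442 0.013282941266925502
dark -0.085 2 [-0.0454 -0.0429  0.0138  0.0163]
dark -0.075 59 [-0.0555 -0.0513  0.0591  0.0604]
dark -0.065 41 [-0.0551 -0.0517  0.0588  0.0602]
dark -0.055 51 [-0.0563 -0.0533  0.0514  0.0552]
dark -0.045 57 [-0.0559 -0.0547  0.0531  0.0599]
```

View pics/w6c.png

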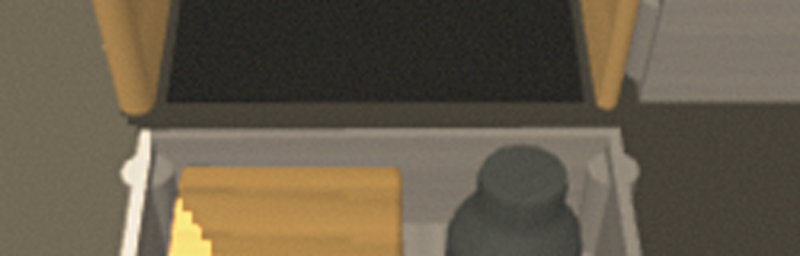

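Walls in the wrist view are at (242,30) and (390,30): inner faces +64.9 and -62.0 mm, so the bay centre is 1.45 mm further to bay +y than I assumed. I'll shift by that and enter slowly.

```bash
sed -i 's/B=(.488,.2056,1.634)/B=(.4866,.2055,1.633)/' pose.py
python3 - <<'E'
from pose import *
for bx in(-.18,-.16,-.14,-.12): relT(tool_for(bay_pose(bx)))
E
```

```text
shift cm [-0.25 -1.56  1.4 ] rot deg [-0.03  0.04  0.04]
shift cm [-0.26 -3.05  2.74] rot deg [-0.03  0.04  0.04]
shift cm [-0.27 -4.53  4.08] rot deg [-0.03  0.04  0.04]
shift cm [-0.28 -6.02  5.42] rot deg [-0.03  0.04  0.04]
```

Request:
carry_out(plan=[-0.1,-0.3,0.27,0,0,0,1,-0.2,-0.8,0.72,0,0,0,1,-0.25,-1.5,1.35,0,0,0,1,-0.25,-2.1,1.89,0,0,0,1,-0.25,-2.6,2.34,0,0,0,1,-0.25,-3,2.7,0,0,0,1,-0.25,-3,2.7,0,0,0,1,-0.25,-3,2.7,0,0,0,1])

```text
clock: 11.32
tcp_pos: [0.5042, -0.0526, 0.0269]
eef_rot: [-2.408, -0.07, 0.025]
contact_force: [1.8, -2.4, 4.3]
gripper_width: 0.128
```

Run:
```python
from pose import *
from fit import fittray
s=telemetry.observe();print(s["joint_positions"],s["tcp_pos"],s["contact_force"],s["moment"])
t,z=tray_now();M=np.linalg.inv(bay_pose(0));B=(.4866,.2055,1.633)
def loc(t): d=M@[t[0],t[1],0,1]; return d[:2],t[2]-B[2]
print("G tray in bay",loc(t),z)
im,W,P,m=grab("wrist","w7"); print("fit in bay",loc(fittray(W,t,False)))
l=W.reshape(-1,3)@M[:3,:3].T+M[:3,3]
for a in np.arange(-.07,0.04,.01):
    k=(l[:,2]>.008)&(l[:,2]<.06)&(l[:,0]>a)&(l[:,0]<=a+.01)
    out=[]
    for sg in(1,-1):
        m=k&(l[:,1]*sg>.058)&(l[:,1]*sg<.067); out+= [m.sum(), np.median(l[m,1]) if m.sum() else 0]
    print(round(a,3),out)
cv2.imwrite("pics/w7c.png",cv2.resize(im[0:150,200:450,::-1],None,fx=3,fy=3,interpolation=cv2.INTER_CUBIC))
```

```text
[ 0.1069  0.8267  0.4844  1.897  -0.9998  1.2738  1.3014] [ 0.5042 -0.0526  0.0269] [ 1.7764 -2.4009  4.256 ] [-0.4846 -0.2423 -0.318 ]
G tray in bay (array([-0.1608, -0.0008]), np.float64(0.00014813867797225377)) -4.566102853076348e-05
tray [0.4976 0.0451 1.6293] 8331 3051 med resid 0.0012171892618212249 hand local [-0.1138  0.0001]
fit in bay (array([-0.1608, -0.001 ]), np.float64(-0.0036716004578905004))
-0.07 [np.int64(155), np.float64(0.06351956459582891), np.int64(137), np.float64(-0.06347181672324526)]
-0.06 [np.int64(124), np.float64(0.06351585933113396), np.int64(119), np.float64(-0.06348834017477306)]
-0.05 [np.int64(88), np.float64(0.06353427094313294), np.int64(93), np.float64(-0.06348080384287796)]
-0.04 [np.int64(71), np.float64(0.06351329636128134), np.int64(66), np.float64(-0.06350062346825741)]
-0.03 [np.int64(45), np.float64(0.063525693067437), np.int64(42), np.float64(-0.0634884064929141)]
-0.02 [np.int64(22), np.float64(0.06351459388645578), np.int64(25), np.float64(-0.06348353434509496)]
-0.01 [np.int64(9), np.float64(0.0635770303411719), np.int64(10), np.float64(-0.06337429585832327)]
0.0 [np.int64(0), 0, np.int64(0), 0]
0.01 [np.int64(0), 0, np.int64(0), 0]
0.02 [np.int64(0), 0, np.int64(0), 0]
0.03 [np.int64(0), 0, np.int64(0), 0]
0.04 [np.int64(0), 0, np.int64(0), 0]
```

View pics/w7c.png

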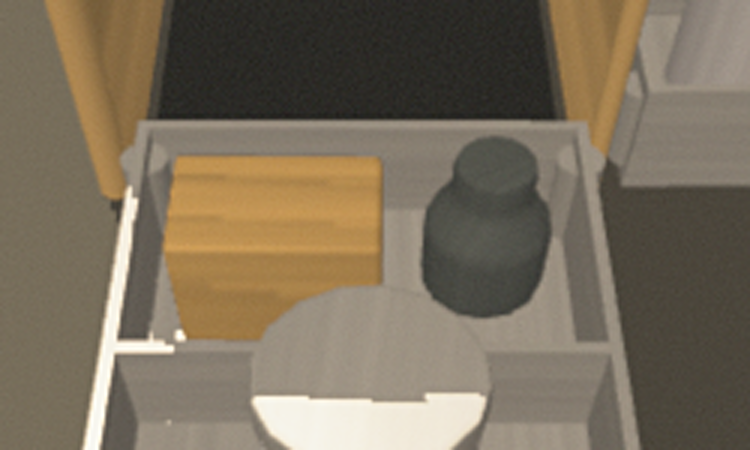

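The bay walls now measure ±63.5 mm with no heading error, so the bay frame is right. The tray sits 0.9 mm to the -y side; I'll correct that as it advances.

Request:
carry_out(plan=[-0.05,-0.3,0.27,0,0,0,1,-0.1,-0.8,0.72,0,0,0,1,-0.13,-1.5,1.35,0,0,0,1,-0.13,-2.1,1.89,0,0,0,1,-0.13,-2.6,2.34,0,0,0,1,-0.13,-3,2.7,0,0,0,1,-0.13,-3,2.7,0,0,0,1])

```text
clock: 11.95
tcp_pos: [0.5004, -0.0124, 0.0269]
eef_rot: [-2.409, -0.069, 0.025]
contact_force: [1.0, -2.9, 3.7]
gripper_width: 0.135
```

```bash
cat > chk.py <<'E'
from pose import *
from fit import fittray
import sys
s=telemetry.observe();print(s["clock"],s["joint_positions"],s["tcp_pos"],s["contact_force"],s["moment"],s["gripper_width"])
t,z=tray_now();M=np.linalg.inv(bay_pose(0));B=(.4866,.2055,1.633)
def loc(t): d=M@[t[0],t[1],0,1]; return d[:2],t[2]-B[2]
print("G tray in bay",loc(t),z)
im,W,P,m=grab("wrist",sys.argv[1]); print("fit in bay",loc(fittray(W,t,False)))
l=W.reshape(-1,3)@M[:3,:3].T+M[:3,3]
k=(l[:,2]>.035)&(l[:,2]<.08)&(l[:,0]>-.07)&(l[:,0]<.04)
for sg in(1,-1):
    m=k&(l[:,1]*sg>.058)&(l[:,1]*sg<.067); print("wall",m.sum(), np.median(l[m,1]) if m.sum() else 0)
E
python3 chk.py w8
```

```text
11.95 [ 0.052   0.8024  0.4656  1.9539 -1.0392  1.2266  1.292 ] [ 0.5004 -0.0124  0.0269] [ 0.996  -2.8862  3.6788] [-0.4985 -0.192  -0.3516] 0.13472214745674085
G tray in bay (array([-0.1204,  0.0005]), np.float64(0.00010598345788581653)) -9.27924271337914e-05
tray [0.4938 0.0853 1.6291] 8724 3055 med resid 0.0012825315035506126 hand local [-0.1138  0.0001]
fit in bay (array([-0.1204,  0.0003]), np.float64(-0.0038669616042235067))
wall 713 0.06355493636546417
wall 730 -0.06342574603159712
```

Request:
carry_out(plan=[0,-0.3,0.27,0,0,0,1,0.03,-0.9,0.81,0,0,0,1,0.03,-1.7,1.53,0,0,0,1,0.03,-2.4,2.16,0,0,0,1,0.03,-3.1,2.79,0,0,0,1,0.03,-3.6,3.24,0,0,0,1,0.03,-4,3.6,0,0,0,1,0.03,-4,3.6,0,0,0,1])

```text
clock: 12.67
tcp_pos: [0.4977, 0.0415, 0.0268]
eef_rot: [-2.408, -0.069, 0.025]
contact_force: [1.8, -3.0, 4.5]
gripper_width: 0.136
```

```bash
python3 chk.py w9
```

```text
12.6667 [-0.0237  0.7756  0.4363  2.0145 -1.099   1.1671  1.2728] [0.4977 0.0415 0.0268] [ 1.7753 -3.0255  4.5161] [-0.5695 -0.2585 -0.3531] 0.13603344631135958
G tray in bay (array([-0.0665, -0.0001]), np.float64(0.00013151940517519556)) -8.719569129252147e-05
tray [0.491  0.1392 1.6293] 7312 3036 med resid 0.0013994776447374536 hand local [-0.1139  0.0001]
fit in bay (array([-0.0664, -0.0003]), np.float64(-0.0037479189128222234))
wall 618 0.06350702249573481
wall 630 -0.06344418035226784
```

View pics/w9.png

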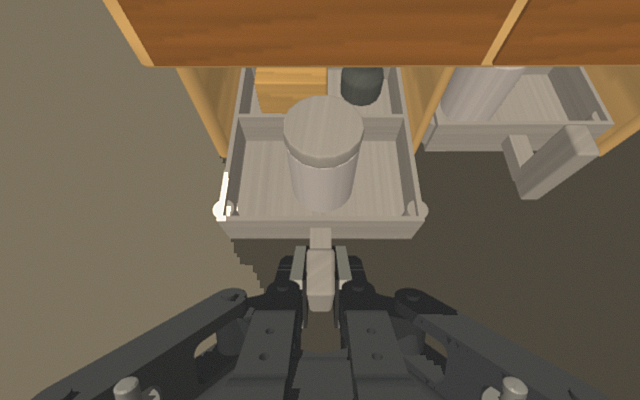

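Run:
```python
from pose import *
M=np.linalg.inv(bay_pose(0)); W=np.load("pics/w9.npz")["W"]; l=W.reshape(-1,3)@M[:3,:3].T+M[:3,3]
def st(y0,y1,x0,x1,z0,z1):
    m=(l[:,1]>y0)&(l[:,1]<y1)&(l[:,0]>x0)&(l[:,0]<x1)&(l[:,2]>z0)&(l[:,2]<z1); return m.sum(),np.percentile(l[m,0],[2,25,50,75,98]) if m.sum() else 0
print("stored rim",st(-.12,-.08,-.09,-.06,.026,.032)); print("stored face",st(-.12,-.08,-.09,-.06,.008,.022))
print("stored handle",st(-.15,-.12,-.14,-.09,.045,.062))
print("ours rim",st(.015,.05,-.16,-.12,.026,.032)); print("ours face",st(.015,.05,-.16,-.12,.008,.022))
m=(l[:,2]>.10)&(l[:,0]>-.125)&(l[:,0]<-.09);print("overhang",m.sum(),np.percentile(l[m,0],[2,50,98]),np.percentile(l[m,2],[1,50,99]))
```

```text
stored rim (np.int64(353), array([-0.0748, -0.0739, -0.0732, -0.0722, -0.0707]))
stored face (np.int64(766), array([-0.0747, -0.0741, -0.0738, -0.0735, -0.073 ]))
stored handle (np.int64(1645), array([-0.1192, -0.1172, -0.1118, -0.1062, -0.1002]))
ours rim (np.int64(413), array([-0.1412, -0.1405, -0.1396, -0.1387, -0.1376]))
ours face (np.int64(552), array([-0.1411, -0.1408, -0.1407, -0.1405, -0.1311]))
overhang 29142 [-0.1042 -0.103  -0.1009] [0.1002 0.1114 0.1207]
```

Request:
carry_out(plan=[0,-0.3,0.27,0,0,0,1,0,-0.8,0.72,0,0,0,1,0,-1.5,1.35,0,0,0,1,0,-2.2,1.98,0,0,0,1,0,-2.7,2.43,0,0,0,1,0,-3,2.7,0,0,0,1,0,-3.2,2.88,0,0,0,1,0,-3.2,2.88,0,0,0,1])

```text
clock: 13.38
tcp_pos: [0.4954, 0.0836, 0.0268]
eef_rot: [-2.409, -0.069, 0.025]
contact_force: [1.2, -6.8, 6.7]
gripper_width: 0.137
```

```bash
python3 chk.py w10
```

```text
13.3833 [-0.085   0.7569  0.4113  2.0546 -1.151   1.1205  1.2552] [0.4954 0.0836 0.0268] [ 1.1937 -6.7904  6.7222] [-0.6322 -0.1385 -0.215 ] 0.13676107852068747
G tray in bay (array([-0.0243, -0.0005]), np.float64(-0.00066991069058564)) -0.00017002650372971786
tray [0.4887 0.1816 1.6275] 3918 3064 med resid 0.0013083481182627893 hand local [-0.1141 -0.0001]
fit in bay (array([-0.024 , -0.0006]), np.float64(-0.005516646091036526))
wall 106 0.06355920962426312
wall 110 -0.06348656009368148
```

View pics/w10.png

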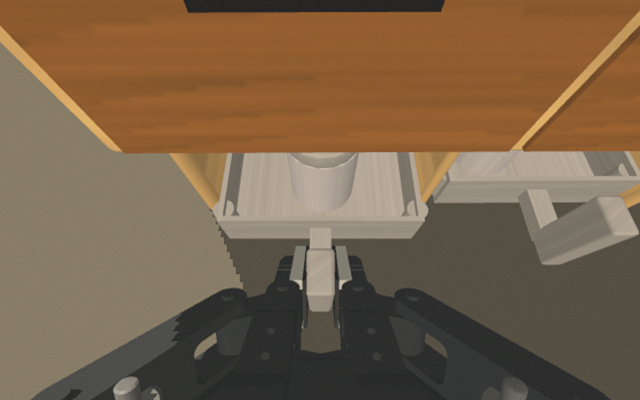

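Request:
carry_out(plan=[-0.02,-0.15,0.13,0,0,0,1,-0.04,-0.3,0.27,0,0,0,1,-0.05,-0.45,0.4,0,0,0,1,-0.05,-0.6,0.54,0,0,0,1,-0.05,-0.75,0.67,0,0,0,1,-0.05,-0.9,0.81,0,0,0,1,-0.05,-1.05,0.94,0,0,0,1])

```text
clock: 14.02
tcp_pos: [0.4948, 0.0943, 0.0268]
eef_rot: [-2.413, -0.065, 0.022]
contact_force: [-1.0, -20.9, 15.9]
gripper_width: 0.135
```

```bash
python3 chk.py w11
```

```text
14.0167 [-0.1035  0.7503  0.4061  2.0666 -1.1677  1.1045  1.2499] [0.4948 0.0943 0.0268] [ -0.9906 -20.8741  15.9114] [-1.3471  0.5125  0.3935] 0.13494817100551484
G tray in bay (array([-0.0137, -0.001 ]), np.float64(-0.004034864256527104)) -0.0005929347781396081
tray [0.4878 0.1924 1.6298] 3400 3053 med resid 0.0013633815184243697 hand local [-0.1142 -0.0001]
fit in bay (array([-0.0132, -0.0004]), np.float64(-0.003200726842943258))
wall 14 0.06345635089224666
wall 16 -0.06349805946153436
```

Request:
carry_out(plan=[0,-0.17,0.05,0,0,0,1,0,-0.29,0.15,0,0,0,1,0,-0.4,0.25,0,0,0,1,0,-0.51,0.33,0,0,0,1])

```text
clock: 14.4
tcp_pos: [0.4929, 0.1034, 0.0269]
eef_rot: [-2.41, -0.068, 0.027]
contact_force: [0.2, -2.7, -0.8]
gripper_width: 0.136
```

```bash
python3 chk.py w12
```

```text
14.4 [-0.1143  0.7481  0.3987  2.0725 -1.175   1.0986  1.2453] [0.4929 0.1034 0.0269] [ 0.2049 -2.6901 -0.7617] [-1.3098 -0.2272 -0.0979] 0.13620177912397946
G tray in bay (array([-0.0044,  0.0008]), np.float64(-0.0004733904637896913)) -0.00013115855755296835
tray [0.486  0.2009 1.6272] 2397 3059 med resid 0.0009154397655129487 hand local [-0.1136 -0.0005]
fit in bay (array([-0.0046,  0.0009]), np.float64(-0.00579330373347009))
wall 0 0
wall 0 0
```

Past the balls: the force fell to 3 N at -4.5 mm. Closing the last few mm slowly.

Request:
carry_out(plan=[0,-0.1,0.09,0,0,0,1,0,-0.19,0.17,0,0,0,1,0,-0.28,0.25,0,0,0,1,0,-0.34,0.31,0,0,0,1,0,-0.34,0.31,0,0,0,1,0,-0.34,0.31,0,0,0,1])

```text
clock: 14.95
tcp_pos: [0.4925, 0.1095, 0.0276]
eef_rot: [-2.408, -0.07, 0.027]
contact_force: [-0.2, -1.2, -3.9]
gripper_width: 0.132
```

```bash
python3 chk.py w13
python3 - <<'E'
from pose import *
M=np.linalg.inv(bay_pose(0)); W=np.load("pics/w13.npz")["W"]; l=W.reshape(-1,3)@M[:3,:3].T+M[:3,3]
def st(y0,y1,x0,x1,z0,z1):
    m=(l[:,1]>y0)&(l[:,1]<y1)&(l[:,0]>x0)&(l[:,0]<x1)&(l[:,2]>z0)&(l[:,2]<z1); return m.sum(),np.percentile(l[m,0],[2,25,50,75,98]) if m.sum() else 0
print("stored rim",st(-.12,-.08,-.09,-.06,.026,.032)); print("stored face",st(-.12,-.08,-.09,-.06,.008,.022))
print("ours rim",st(.015,.05,-.09,-.06,.026,.032)); print("ours face",st(.015,.05,-.09,-.06,.008,.022))
E
```

```text
14.95 [-0.122   0.7458  0.3942  2.076  -1.1815  1.0947  1.2431] [0.4925 0.1095 0.0276] [-0.1796 -1.2274 -3.9251] [-1.6574 -0.1103 -0.0465] 0.1317394558734518
G tray in bay (array([0.0017, 0.0009]), np.float64(0.0011557630169956035)) 0.000698331424283511
tray [0.4772 0.2044 1.6621] 356 3091 med resid 0.0023812240042291512 hand local [-0.1116 -0.0051]
fit in bay (array([-0.0006,  0.0094]), np.float64(0.029081895469527552))
wall 0 0
wall 0 0
stored rim (np.int64(90), array([-0.0743, -0.0741, -0.0739, -0.0738, -0.073 ]))
stored face (np.int64(592), array([-0.0743, -0.074 , -0.0739, -0.0737, -0.0734]))
ours rim (np.int64(0), 0)
ours face (np.int64(529), array([-0.0732, -0.0728, -0.0727, -0.0725, -0.0722]))
```

View pics/w13.png

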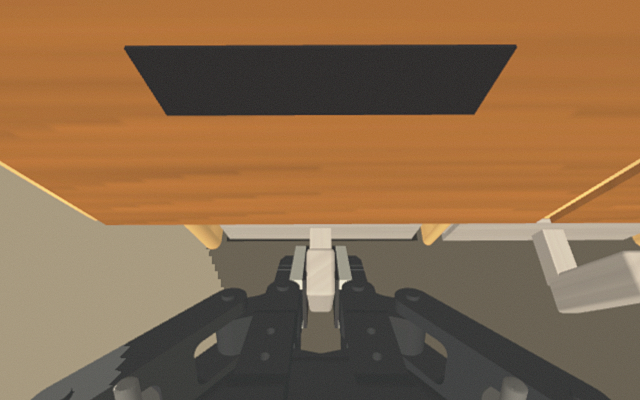

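The tray face reads -72.7 mm against the stored tray's -73.9, so it is home (1.2 mm deep). I'll take off the small lift, release and back out along the tool axis.

Request:
carry_out(plan=[0,0.1,0,0,0,0,1,0,0.1,0,0,0,0,1,0,0.1,0,0,0,0,0.6,0,0.1,0,0,0,0,0.3,0,0.1,0,0,0,0,0,0,0.1,0,0,0,0,0,0,0.1,0,0,0,0,0])

```text
clock: 15.58
tcp_pos: [0.4929, 0.1086, 0.0272]
eef_rot: [-2.407, -0.07, 0.026]
contact_force: [0.9, -0.1, 0.2]
gripper_width: 0.5
```

```bash
python3 chk.py w14 | head -2
python3 - <<'E'
from pose import *
M=np.linalg.inv(bay_pose(0)); W=np.load("pics/w14.npz")["W"]; l=W.reshape(-1,3)@M[:3,:3].T+M[:3,3]
def st(y0,y1,x0,x1,z0,z1):
    m=(l[:,1]>y0)&(l[:,1]<y1)&(l[:,0]>x0)&(l[:,0]<x1)&(l[:,2]>z0)&(l[:,2]<z1); return m.sum(),np.percentile(l[m,0],[2,25,50,75,98]) if m.sum() else 0
print("stored face",st(-.12,-.08,-.09,-.06,.008,.022))
print("ours face",st(.015,.05,-.09,-.06,.008,.022))
print("ours face",st(-.05,-.015,-.09,-.06,.008,.022))
E
```

```text
15.5833 [-0.1203  0.747   0.3945  2.0753 -1.1816  1.0953  1.2448] [0.4929 0.1086 0.0272] [ 0.89   -0.0735  0.2082] [-0.6953  0.0513  0.0348] 0.4995554182983373
G tray in bay (array([0.0008, 0.0006]), np.float64(0.0007240457144472856)) 0.00036360826829870754
stored face (np.int64(603), array([-0.0743, -0.074 , -0.0738, -0.0737, -0.0734]))
ours face (np.int64(533), array([-0.0735, -0.0732, -0.0731, -0.0729, -0.0725]))
ours face (np.int64(524), array([-0.0738, -0.0734, -0.0732, -0.0731, -0.0727]))
```

View pics/w14.png

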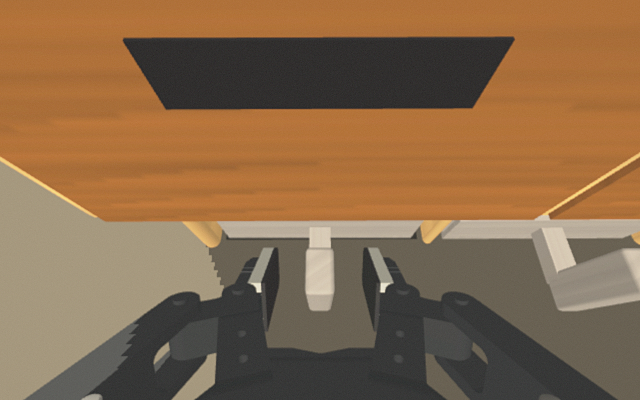

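Request:
carry_out(plan=[0,0,-1,0,0,0,0,0,0,-3,0,0,0,0,0,0,-6,0,0,0,0,0,0,-9,0,0,0,0,0,3,-12,0,0,0,0,0,6,-13,0,0,0,0,0,9,-13,0,0,0,0,0,9,-13,0,0,0,0])

```text
clock: 16.3
tcp_pos: [0.5012, -0.0511, 0.0611]
eef_rot: [-2.413, -0.062, 0.026]
contact_force: [-1.0, 0.4, -0.3]
gripper_width: 0.498
```

```bash
python3 chk.py w15 | head -2
python3 - <<'E'
from pose import *
M=np.linalg.inv(bay_pose(0)); W=np.load("pics/w15.npz")["W"]; l=W.reshape(-1,3)@M[:3,:3].T+M[:3,3]
def st(y0,y1,x0,x1,z0,z1,ax=0):
    m=(l[:,1]>y0)&(l[:,1]<y1)&(l[:,0]>x0)&(l[:,0]<x1)&(l[:,2]>z0)&(l[:,2]<z1); return m.sum(),np.percentile(l[m,ax],[2,50,98]) if m.sum() else 0
print("stored face",st(-.12,-.08,-.09,-.06,.008,.022))
print("ours face",st(.015,.05,-.09,-.06,.008,.022),st(-.05,-.015,-.09,-.06,.008,.022))
for ax in range(3): print("tin",st(-.05,.05,-.07,-.005,.032,.07,ax), "handle",st(-.02,.02,-.14,-.09,.045,.065,ax),"stored h",st(-.153,-.113,-.14,-.09,.045,.065,ax))
E
```

```text
16.3 [ 0.092   0.7646  0.5023  1.9024 -0.9652  1.3     1.2488] [ 0.5012 -0.0511  0.0611] [-1.0368  0.3652 -0.2802] [-0.7385 -0.0129  0.0497] 0.49752551149124563
G tray in bay (array([-0.1593,  0.0017]), np.float64(-0.005005947065139127)) 0.03379743635041509
stored face (np.int64(539), array([-0.0749, -0.0738, -0.0727]))
ours face (np.int64(476), array([-0.0742, -0.073 , -0.0717])) (np.int64(479), array([-0.0744, -0.0732, -0.0719]))
tin (np.int64(1602), array([-0.0575, -0.0544, -0.0424])) handle (np.int64(498), array([-0.1191, -0.116 , -0.1008])) stored h (np.int64(696), array([-0.1196, -0.1136, -0.1005]))
tin (np.int64(1602), array([-0.0188, -0.0001,  0.0182])) handle (np.int64(498), array([-0.0047,  0.0012,  0.0064])) stored h (np.int64(696), array([-0.1379, -0.1296, -0.1265]))
tin (np.int64(1602), array([0.0328, 0.0493, 0.0639])) handle (np.int64(498), array([0.0457, 0.0572, 0.0588])) stored h (np.int64(696), array([0.0455, 0.0555, 0.0587]))
```

View pics/w15.png

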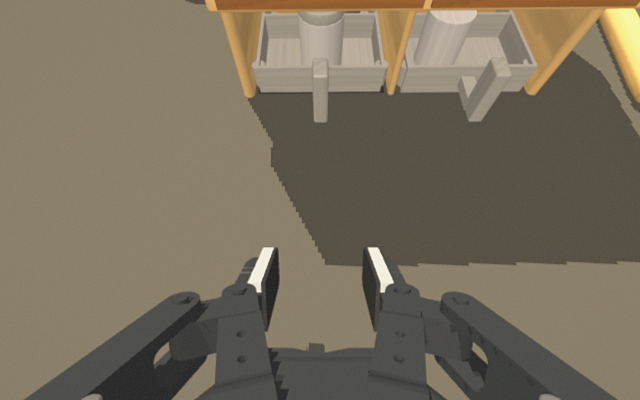

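The tray sits flush with the stored one. The tin stands at (320,40), centred near (-37,0) mm. I'll settle the arm and check the bystanders.

Request:
carry_out(plan=[0,0,-3,0,0,0,0,0,0,-5,0,0,0,0,0,0,-5,0,0,0,0,0,0,-5,0,0,0,0,0,0,-5,0,0,0,0])

```text
clock: 16.77
tcp_pos: [0.5035, -0.077, 0.1008]
eef_rot: [-2.406, -0.071, 0.027]
contact_force: [-0.1, -0.6, -0.5]
gripper_width: 0.504
```

Run:
```python
from pose import *
s=telemetry.observe();print(s["clock"],s["tcp_pos"],s["qvel"],s["contact_force"])
a=np.load("pics/scene0.npz");im,W,P,m=grab("scene","s16")
for n,W_ in(("before",a["W"]),("after",W)):
    w=W_.reshape(-1,3); k=(w[:,2]>.02)&(w[:,2]<.04)&(abs(w[:,0]-.655)<.06)&(abs(w[:,1]+.267)<.08); print(n,"cork",k.sum(),w[k].mean(0))
    k=(w[:,2]>.012)&(w[:,2]<.04)&(abs(w[:,0]-.372)<.05)&(abs(w[:,1]+.36)<.08); print("sd",k.sum(),w[k].mean(0))
```

```text
16.7667 [ 0.5035 -0.077   0.1008] [-0.0043  0.0118 -0.0087  0.009  -0.0004 -0.0012  0.0022] [-0.1255 -0.5808 -0.4612]
before cork 610 [ 0.6535 -0.2697  0.0293]
sd 367 [ 0.3823 -0.3731  0.022 ]
after cork 612 [ 0.6534 -0.2699  0.0293]
sd 364 [ 0.3823 -0.3732  0.0221]
```

View pics/s16.png

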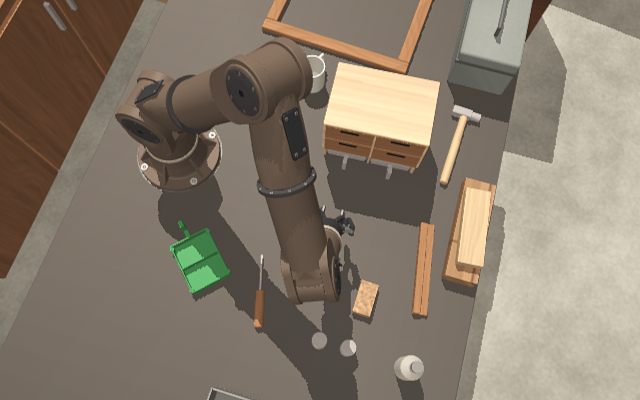

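The scene view shows both tray handles flush at the rack front, at (346,160) and (389,170). The cork block (366,298) and screwdriver (260,305) haven't moved.

```bash
python3 -c "
from cell import order
print(order.job_done())"
```

```text
the job is handed in; nothing more can be done
None
```

I stood the tin nearest the base in the tray's empty half. I then gripped the tray handle with the tool leaning back 42°, slid the tray into the empty bay and pushed it slowly past the balls. I released it, backed out clear and handed the job in at about 16.8 s.

**Last checks:**
- **Tray home:** it sits about 0.7 mm deeper than the stored tray, within the 4 mm allowed, and about 0.6 mm off sideways, going by the tool position at release.
- **Push force:** the highest force in the readings, taken at the end of each move, was about 21 N at the balls. It dropped to about 3 N once they were passed.
- **Tin:** upright in the handle half, at about (-37, 0) mm in the tray's frame.
- **Bystanders:** the cork block and screwdriver measured within 1 mm of where they started.

**Not confirmed or disagreed:**
- **Block and collet:** I last saw both in the front half before the drawer unit hid them near the end of the slide, so I couldn't check them at home.
- **Tray fit:** the full tray fit gave a stray result at home (9 mm sideways, 0.03 rad) because only a sliver of the tray was visible. I relied on the tray's end face and the tool position instead.
- **Cameras:** the three cameras differed by about 2 mm, so I aligned with the wrist camera.

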